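# Set the label jig's stop to the green mark

## Robot

A 7-joint arm with a two-finger parallel gripper is mounted at the origin on the work surface. World frame = base frame: x ahead of the robot, y to its left, z up, the work surface at z = 0. Lengths are in mm, angles in rad, forces in N, time in s.
With the tool pointing down it reaches from about 425 to 950 mm from the base axis. Payload 4.7 kg.
Tool frame: the origin (TCP) lies at the very end of the fingers, on their centre line; the grasp point (between the pads) lies 19 mm behind it; z points along the fingers, y is the line along which they close (so a half turn about z gives the same grasp; the last joint's range is limited). The gripper opens to 85 mm and grips with 20 to 120 N. Pads are 22 mm wide; open, the fingers measure 114 mm over their backs; the gripper's body (76 mm by 85 mm) begins 54 mm behind the grasp point. The pads swing forward as they close: fully open they stand 13 mm farther back than shut.
Start: joints at [-1.298, 0.469, -0.049, 1.532, 0.024, 1.141, -0.082], TCP at [200.595, 644.526, 193.335] pointing down, gripper open.
Joint ranges: [-2.59, 2.59], [-0.33, 1.99], [-1.39, 1.29], [0.1, 2.45], [-1.04, 4.18], [0.21, 1.99], [-2.66, 2.66]. Speed limits (rad/s): [2.57, 2.57, 3.14, 3.14, 3.14, 3.14, 3.14].

## Interface

Orientations are given as a rotation vector (axis times angle).
In Python, from rig import status, optics, finish_job, finder gives the robot as it stands. The module is installed in compiled form; this text tells all that it offers.
- The arm moves only by the tool jog_arm, never from a script. Its argument "plan" is text: rows parted by semicolons, each of 7 numbers parted by spaces: the shift along the tool's x, y, z normalised to -1 to 1, where 1 is 500 mm, then the turn, a rotation vector about the tool's x, y, z normalised to -1 to 1, where 1 is 180 degrees, then the closure, from 0 (fully open) to 1 (shut). A call has 1 to 12 rows; each row is the pose to reach, as a shift and turn from the pose commanded when the call began, along the tool's axes at that moment, turning the shorter way round; what a row does not reach only later rows make up. A row lasts 1/8 s, in which the tool goes at most 62.5 mm and 10.7 degrees, less where a joint would pass 70% of its speed; a pose out of reach is approached as far as the arm can. A call with a number of a shift or a turn outside -1 to 1 is refused whole. A call with a gripper value outside its range is refused whole. The fingers move at their own pace and stop on an object; "force" is the grip in N (left out, the last holds). Time passes only in rows, so rows that repeat a pose let the fingers close. It gives the time, the measured TCP pose, the force, the opening and the grip force at its end, in the units of the state.
- status.get_obs(): the state, without advancing time (a new reading comes with each control period).
- optics.snapshot(name): name is "scene" or "top"; returns a dict with "img" (384x512x3 uint8, blue, green, red), "K" (3x3 intrinsics, pixels), "extrinsics" (4x4, takes a point from camera to world coordinates). Camera axes: x right, y down, z forward; pixel columns grow to the right and rows downward; lengths in mm; the calibration is good to about 2 mm. A picture is of the moment at which its call begins. There is no depth.
- finish_job(): hands the job in; it is judged then, once.
Trained networks look in the newest picture that a camera, given by its name, has taken for a name from the list of things; names that differ only in an ending like _2 or _b are one class to them, and where a whole thing is asked for, a point or a joint stands for the part that bears it (a point fixed in the world has none). Each returns a list of dicts, best first, with "p" (0 to 1); they miss things now and then, are a little off and sometimes report something else, mostly with a low value. They report only what shows in the picture. A call takes as long as a camera call.
- finder.spot_in(camera, label): "position" ([column, row] in pixels, amid what is visible of it).
- finder.masks_of(camera, label): "pixels" (384x512 bool, what is visible of it) and "position" ([column, row] in pixels, amid what is visible of it).
The state is a dict: "time": time; "qpos": joint angles; "qd": joint speeds; "effort": joint torques, N m; "tcp_pos": TCP position; "ee_rot": TCP orientation; "wrist_force": force on the tool from outside, world axes, zero at the start; "ft_torque": the same for the moment, N m; "finger_gap": finger opening in mm; "finger_force": force on a finger pad.
Only numpy, scipy, OpenCV 4.12 (cv2) and the standard library are available. Lean on these libraries where they do the work, as an engineer would, in place of code of your own. Each camera call takes 0.05 s, during which the arm holds its last target. There are 200 camera calls.

## Task

Set up the labelling jig for the next batch of cartons: slide the blue-gripped stop along its rail until its red pointer is centred on the green mark of the same jig, then let go. Leave the yellow-gripped stop on the other jig where it is.

Things in the scene. Friction and masses are not known exactly. Their poses are not given: they have to be found in the camera images.
- blue_grip (a point): Middle of the blue upright grip of the stop to slide, 70 mm above the table. Grip: 20 mm along the rail, 30 across, top 19 mm above this point; it stands on an aluminium carriage 50 mm along by 44 across, top 25 mm below this point. Axes: y along the rail (robot's left), x across it (away from the robot), z up. The red pointer on the carriage's +x side, its tip 31 mm off in +x, has the same y.
- green_mark: Fixed green tile on the same jig as the blue grip, 24 mm across and 16 along the rail, 4 thick; origin at the centre of its underside; axes parallel to the blue grip's (y along the rail). It lies 41 mm to +x of the grip's path: the pointer is on it when grip and tile have the same y in these axes. The orange tiles, and the green one on the other jig, do not count.
- blue_stop (a joint): Slide of the blue-gripped stop in m: 0 at mid-rail, growing to +y (robot's left), from -0.125 to 0.125. Starts within 0.025 of 0; the mark is 0.055 to 0.1 from 0, on either side. About 3 N of friction; stays where it is left. Its jig, a fixed plywood board 120 x 360 mm, 15 thick, rail end blocks 41 mm high, is turned up to 7 degrees and is the nearer or the farther of two.
- yellow_grip (a point): Middle of the yellow grip on the other, otherwise identical jig, about 190 mm nearer or farther than the blue one's; same sizes, height and axes. To be left where it is.

How it is judged (in metres and radians):
At the end, for the whole second after the job is handed in: The blue-gripped stop rests (slower than 10 mm/s) with its pointer within 10 mm, along the rail, of the middle of its own jig's green mark, and the yellow-gripped stop is within 10 mm of where it started (y of blue_grip in the frame of green_mark between -0.01 and 0.01 m and velocity of joint blue_stop between -0.01 and 0.01 m/s and distance of yellow_grip from where it was at the start of the episode below 0.01 m); the robot touches nothing.
It fails at once if the yellow-gripped stop is moved more than 10 mm (distance of yellow_grip from where it was at the start of the episode above 0.01 m).
It also fails if it takes over 32 s, if anything falls off the work surface, if the arm or the gripper's body presses on something with over 40 N, if the wrist force passes 120 N, or if a joint passes its speed limit or range.

## Working session

There is one attempt and no reset: what is moved stays moved. The work goes in short steps, Python scripts to look and compute and a tool call to move; the robot and the scene stay as the last step left them, time stands still between calls to the robot, and variables do not carry over. Pictures are saved under pics/ and viewed, at most 10 in all, crops included, and the job is handed in when it is done.

Besides the shell and the picture viewer there is one more tool, called after ">>>" by a JSON object that holds its "fn" and its "kwargs", one argument or row to a line. jog_arm: Moves the arm, as the interface text tells. Its arguments: {"type":"object","properties":{"plan":{"type":"string"},"force":{"type":"number"}},"required":["plan"]}

```bash
mkdir -p pics; cat > h.py <<'E'
import numpy as np, cv2
from rig import status, optics, finish_job, finder
def ray(s,px,z):
    K=s["K"];T=np.array(s["extrinsics"]);d=T[:3,:3]@np.linalg.inv(K)@np.array([px[0],px[1],1.0]);o=T[:3,3]
    return o+d*(z-o[2])/d[2]
E
python3 - <<'E'
from h import *
ims=[]
for c in ("scene","top"):
    s=optics.snapshot(c); ims.append(s["img"])
    print(c,np.round(s["extrinsics"],2).tolist())
    for l,z in (("blue_grip",70),("green_mark",19),("yellow_grip",70)):
        for r in finder.spot_in(c,l)[:3]: print(l,round(r["p"],2),np.round(r["position"]),np.round(ray(s,r["position"],z)))
cv2.imwrite("pics/a.png",cv2.resize(np.vstack(ims),None,fx=.78,fy=.78)); cv2.imwrite("pics/top.png",ims[1])
o=status.get_obs(); print(o["time"],o["tcp_pos"],o["ee_rot"])
E
```

```text
scene [[-0.6, 0.53, -0.6, 1008.38], [0.8, 0.42, -0.43, 282.46], [0.02, -0.74, -0.68, 581.5], [0.0, 0.0, 0.0, 1.0]]
blue_grip 0.59 [250. 259.] [662.  12.  70.]
green_mark 0.74 [248. 304.] [690.  33.  19.]
yellow_grip 0.66 [303. 188.] [494. -12.  70.]
yellow_grip 0.47 [248. 259.] [663.  10.  70.]
top [[0.0, -0.99, 0.1, 531.12], [-1.0, 0.0, 0.04, -47.05], [-0.04, -0.1, -0.99, 745.2], [0.0, 0.0, 0.0, 1.0]]
blue_grip 0.64 [249. 173.] [643.  -2.  70.]
0.4 [200.5963448  644.42863562 193.1825477 ] [-4.72268112e-01 -3.10583090e+00  3.20634896e-04]
```

View pics/a.png

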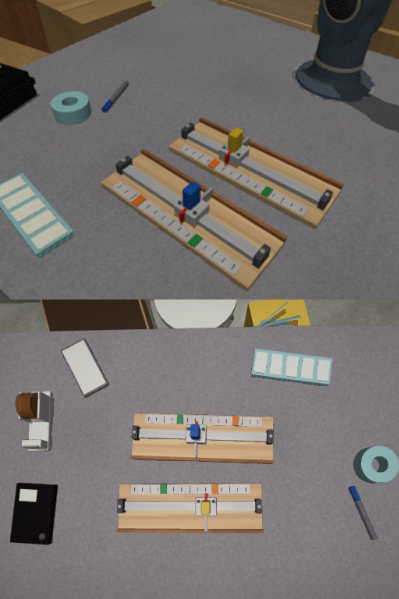

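The picture shows two jigs. The blue stop is on the farther jig (top view, about (249,173) full-res), with its green mark to its left at about (230,154). The yellow stop is on the nearer jig. The two cameras' estimates for the blue grip differ by about 20 mm, so I'll segment by colour.

```bash
cat >> h.py <<'E'
R={"blue":((105,130,40),(130,255,255)),"green":((45,120,40),(80,255,255)),"orange":((8,170,120),(18,255,255)),"red":((0,190,90),(4,255,255)),"yellow":((22,150,90),(32,255,255))}
Z={"blue":89,"green":19,"orange":19,"red":35,"yellow":89}
def blobs(s,amin=12):
    hsv=cv2.cvtColor(s["img"],cv2.COLOR_BGR2HSV)
    for n,(a,b) in R.items():
        k,_,st,c=cv2.connectedComponentsWithStats(cv2.inRange(hsv,a,b))
        for i in range(1,k):
            if st[i,4]>=amin:
                p=ray(s,c[i],Z[n])
                if 350<p[0]<850 and abs(p[1])<250: print(n,np.round(c[i],1),st[i].tolist(),np.round(p,1))
E
python3 - <<'E'
from h import *
for c in ("scene","top"):
    s=optics.snapshot(c); print(c); blobs(s)
    if c=="top":
        cv2.imwrite("pics/b.png",cv2.resize(s["img"][130:310,130:370],None,fx=3.3,fy=3.3,interpolation=cv2.INTER_CUBIC))
E
```

```text
scene
blue [245.1 250.1] [235, 233, 22, 36, 594] [665.3   7.3  89. ]
green [341.8 245.2] [335, 240, 14, 12, 98] [516.7  78.9  19. ]
green [249.7 307.9] [241, 300, 18, 16, 149] [694.8  38.5  19. ]
orange [273.7 209.4] [267, 204, 15, 12, 90] [517.3 -50.6  19. ]
orange [177.3 256.7] [169, 250, 17, 14, 122] [ 689.3 -103.    19. ]
red [291.1 200.1] [289, 194, 7, 15, 34] [495.4 -31.9  35. ]
red [233.7 271.1] [230, 268, 9, 7, 27] [668.6 -10.8  35. ]
yellow [300.5 178.1] [292, 164, 20, 31, 388] [495.3 -18.2  89. ]
top
blue [249.7 169.4] [244, 160, 12, 19, 205] [646.6  -4.   89. ]
green [230.7 152.9] [227, 148, 8, 11, 72] [692.5  38.8  19. ]
green [209.1 242.4] [206, 237, 8, 12, 85] [514.5  79.6  19. ]
orange [302. 155.] [299, 150, 7, 11, 77] [ 687.2 -103.2   19. ]
orange [276. 243.] [273, 238, 7, 11, 77] [513.8 -51.1  19. ]
yellow [263.5 267. ] [259, 259, 10, 17, 169] [473.9 -28.8  89. ]
```

View pics/b.png

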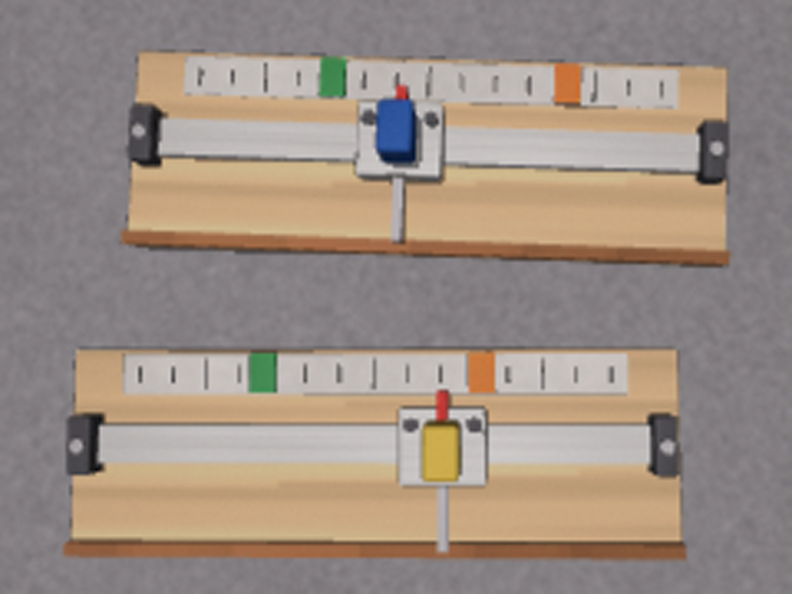

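The segmentation is consistent. The green mark is at (693.5, 38.6) and the jig's y axis is (0.037, 0.999). That puts the grip target at about (652.6, 40), with the grip now at about (651, -3). I'll go there in two legs, then look.

>>> {"fn": "jog_arm", "kwargs": {
  "plan": "-0.622 -0.485 0 0 0 -0.084 0.3;-0.622 -0.485 0 0 0 -0.084 0.3;-0.622 -0.485 0 0 0 -0.084 0.3;-0.622 -0.485 0 0 0 -0.084 0.3;-0.622 -0.485 0 0 0 -0.084 0.3;-0.622 -0.485 0 0 0 -0.084 0.3;-0.622 -0.485 0 0 0 -0.084 0.3;-0.622 -0.485 0 0 0 -0.084 0.3;-0.622 -0.485 0 0 0 -0.084 0.3",
  "force": 30
}}

```text
time: 1.62
tcp_pos: [424.5, 322.1, 193.4]
ee_rot: [-0.056, -3.141, -0.001]
wrist_force: [-1.0, -0.4, -0.8]
finger_gap: 59.8
finger_force: 0.0
```

```bash
cat >> h.py <<'E'
def go(t,ydir=(0.037,0.999)):
    from scipy.spatial.transform import Rotation as Ro
    o=status.get_obs();r=Ro.from_rotvec(o["ee_rot"])
    y=np.array([*ydir,0]);y/=np.linalg.norm(y);z=np.array([0,0,-1.]);T=Ro.from_matrix(np.c_[np.cross(y,z),y,z])
    print(o["time"],np.round(o["tcp_pos"],1),"shift",np.round(r.inv().apply(np.array(t)-o["tcp_pos"])/500,4),"turn",np.round((r.inv()*T).as_rotvec()/np.pi,4),"gap",o["finger_gap"])
E
python3 -c "
from h import *
go([651,-3,150])"
```

```text
1.625 [424.5 322.1 193.4] shift [-0.476  -0.6337  0.086 ] turn [ 0.0003 -0.0001  0.0004] gap 59.8011014957719
```

>>> {"fn": "jog_arm", "kwargs": {
  "plan": "-0.476 -0.634 0.086 0 0 0 0.3;-0.476 -0.634 0.086 0 0 0 0.3;-0.476 -0.634 0.086 0 0 0 0.3;-0.476 -0.634 0.086 0 0 0 0.3;-0.476 -0.634 0.086 0 0 0 0.3;-0.476 -0.634 0.086 0 0 0 0.3;-0.476 -0.634 0.086 0 0 0 0.3;-0.476 -0.634 0.086 0 0 0 0.3;-0.476 -0.634 0.086 0 0 0 0.3;-0.476 -0.634 0.086 0 0 0 0.3"
}}

```text
time: 2.88
tcp_pos: [650.8, -2.2, 150.6]
ee_rot: [-0.053, -3.141, -0.002]
wrist_force: [0.6, 0.7, 0.3]
finger_gap: 59.8
finger_force: 0.0
```

```bash
python3 -c "
from h import *
s=optics.snapshot('scene');blobs(s)
cv2.imwrite('pics/c.png',cv2.resize(s['img'][130:350,110:370],None,fx=2.5,fy=2.5))
go([651,-3,56])"
```

```text
blue [245.2 250.3] [234, 233, 23, 36, 604] [665.6   7.6  89. ]
green [341.9 245.2] [335, 239, 14, 13, 101] [516.7  79.   19. ]
green [249.7 308. ] [241, 301, 18, 15, 148] [694.8  38.5  19. ]
orange [273.6 209.5] [267, 204, 14, 12, 89] [517.4 -50.7  19. ]
orange [177.3 256.8] [169, 250, 17, 14, 121] [ 689.4 -103.    19. ]
red [290.9 201.9] [289, 195, 6, 14, 41] [499.3 -29.7  35. ]
red [233.1 275.6] [230, 267, 9, 17, 62] [675.3  -6.4  35. ]
yellow [301.1 179.1] [292, 164, 20, 31, 446] [496.8 -16.   89. ]
2.925 [650.9  -2.8 150.6] shift [-0.0003 -0.0006  0.1893] turn [0.0004 0.     0.0008] gap 59.7235640767628
```

View pics/c.png

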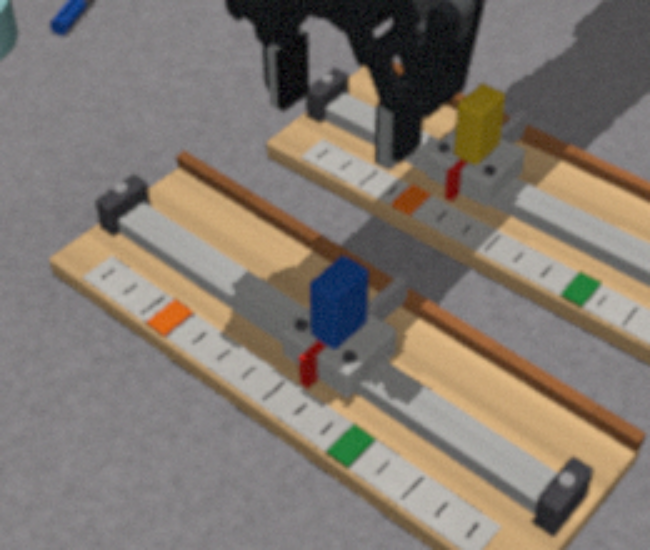

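The gripper hangs above the blue grip, which sits at crop (340,300) with the fingers straddling it at crop (285,105) and (395,160). The yellow stop is untouched, so I descend.

>>> {"fn": "jog_arm", "kwargs": {
  "plan": "0 0 0.1 0 0 0 0.3;0 0 0.15 0 0 0 0.3;0 0 0.189 0 0 0 0.3;0 0 0.189 0 0 0 0.3;0 0 0.189 0 0 0 0.3"
}}

```text
time: 3.55
tcp_pos: [652.3, -5.1, 57.0]
ee_rot: [0.059, 3.139, 0.0]
wrist_force: [1.0, -0.3, -0.1]
finger_gap: 59.8
finger_force: 0.0
```

```bash
python3 -c "
from h import *
s=optics.snapshot('scene');blobs(s)
cv2.imwrite('pics/d.png',cv2.resize(s['img'][180:330,150:350],None,fx=3.5,fy=3.5))
go([651,-3,56])"
```

```text
blue [245.1 250.4] [235, 233, 22, 36, 602] [665.8   7.6  89. ]
green [341.9 245.3] [336, 240, 13, 12, 97] [516.7  79.1  19. ]
green [249.8 307.9] [242, 301, 17, 15, 147] [694.6  38.6  19. ]
orange [177.3 256.8] [169, 250, 17, 14, 120] [ 689.4 -103.    19. ]
red [233.2 276. ] [230, 268, 8, 17, 56] [675.8  -5.7  35. ]
yellow [301.1 179.2] [292, 164, 19, 31, 448] [497.1 -16.   89. ]
3.6 [652.4  -5.1  57.2] shift [0.003  0.0041 0.0025] turn [ 0.0001  0.0008 -0.0002] gap 59.65996798717997
```

View pics/d.png

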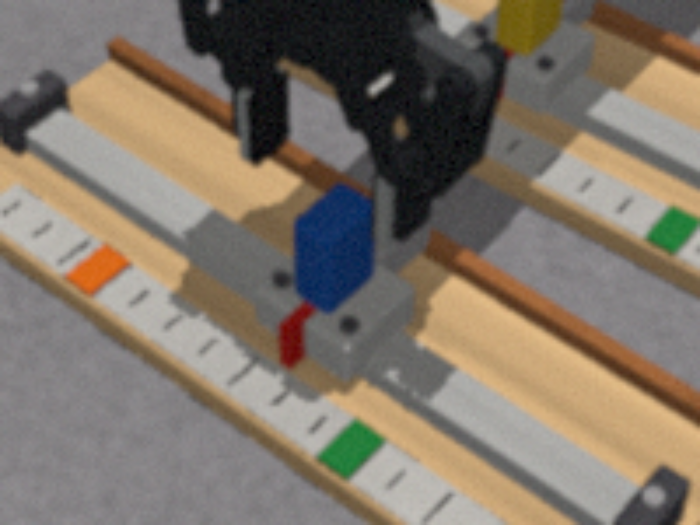

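```bash
python3 -c "
from h import *
s=optics.snapshot('scene');T=np.linalg.inv(s['extrinsics'])
def pr(p):
    q=s['K']@(T@np.array([*p,1]))[:3];return np.round(q[:2]/q[2],1)
for p in ([652.4,-5.1,57],[652.4,-5.1,66],[653.5,25,66],[651.3,-35,66],[651,-4,70],[651,-4,89],[651,-4,45],[682,-5,35]): print(p,pr(p))
"
```

```text
[652.4, -5.1, 57] [244.  255.9]
[652.4, -5.1, 66] [244.  251.6]
[653.5, 25, 66] [260.8 262.4]
[651.3, -35, 66] [227.9 241.3]
[651, -4, 70] [245.2 249.4]
[651, -4, 89] [245.2 240. ]
[651, -4, 45] [245.3 261.3]
[682, -5, 35] [230.8 279. ]
```

The fingertips show about 15 px higher than their expected projection, so the heights are uncertain. Closing is harmless, and the gap will tell.

>>> {"fn": "jog_arm", "kwargs": {
  "plan": "0 0 0 0 0 0 0.6;0 0 0 0 0 0 1;0 0 0 0 0 0 1;0 0 0 0 0 0 1;0 0 0 0 0 0 1;0 0 0 0 0 0 1",
  "force": 40
}}

```text
time: 4.4
tcp_pos: [651.2, -5.3, 55.7]
ee_rot: [-0.06, -3.141, -0.0]
wrist_force: [-0.0, -0.2, -0.6]
finger_gap: 0.3
finger_force: 0.0
```

```bash
python3 -c "
from h import *
s=optics.snapshot('scene');blobs(s)
cv2.imwrite('pics/e.png',cv2.resize(s['img'][180:330,150:350],None,fx=3.5,fy=3.5))
go([651,-3,56])"
```

```text
blue [245.1 252.2] [234, 236, 23, 33, 529] [668.2   9.6  89. ]
green [341.8 245.3] [335, 240, 14, 12, 99] [516.9  79.   19. ]
green [249.8 307.8] [242, 301, 17, 15, 148] [694.6  38.5  19. ]
orange [177.3 256.7] [169, 250, 17, 14, 121] [ 689.3 -103.1   19. ]
red [291.3 201.1] [289, 195, 7, 14, 41] [497.3 -30.2  35. ]
red [233.1 275.6] [230, 268, 8, 16, 61] [675.4  -6.3  35. ]
yellow [301.1 179.2] [292, 164, 19, 31, 450] [497.1 -16.   89. ]
4.45 [651.2  -5.2  55.7] shift [ 0.0007  0.0044 -0.0006] turn [ 0.     -0.0001 -0.0003] gap -0.17461858844794886
```

View pics/e.png

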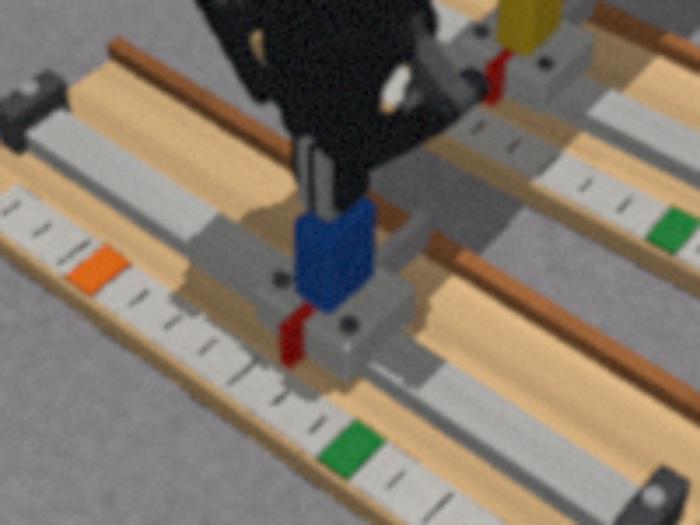

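The fingers shut with gap 0 just above the blue grip's top: the tip is at crop (330,213) and hides part of the top face. So the real tip is about 34 mm higher than reported. I'll check this in the top view before acting.

```bash
python3 -c "
from h import *
s=optics.snapshot('top');blobs(s)
T=np.linalg.inv(s['extrinsics'])
def pr(p):
    q=s['K']@(T@np.array([*p,1]))[:3];return np.round(q[:2]/q[2],1)
for p in ([651,-5,56],[651,-5,90],[651,-5,130],[651,-5,164],[651,-5,89]): print(p,pr(p))
print(np.round(s['extrinsics'],3)); print(status.get_obs()['qpos'])
cv2.imwrite('pics/f.png',cv2.resize(s['img'][60:260,150:350],None,fx=3,fy=3))
"
```

```text
orange [301.9 155. ] [299, 150, 7, 11, 75] [ 687.2 -103.1   19. ]
orange [275.7 242.4] [272, 237, 8, 12, 90] [515.  -50.6  19. ]
yellow [263.2 266.8] [258, 258, 11, 18, 186] [474.2 -28.2  89. ]
[651, -5, 56] [251.4 170.1]
[651, -5, 90] [250.2 166.9]
[651, -5, 130] [248.7 162.6]
[651, -5, 164] [247.3 158.5]
[651, -5, 89] [250.3 167. ]
[[ 1.00000e-03 -9.95000e-01  1.00000e-01  5.31121e+02]
 [-9.99000e-01  3.00000e-03  4.10000e-02 -4.70500e+01]
 [-4.10000e-02 -1.00000e-01 -9.94000e-01  7.45205e+02]
 [ 0.00000e+00  0.00000e+00  0.00000e+00  1.00000e+00]]
[-0.17954655  0.56963446  0.17343294  1.72695705 -0.12367899  0.85575455
  1.58111756]
```

View pics/f.png

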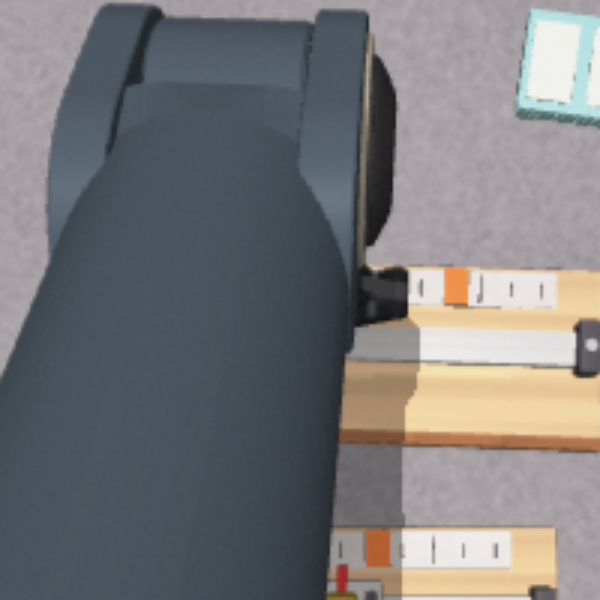

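The body's position agrees in x and y, so only the height is off: the real tip is about 34 mm above what's reported. I open, descend 30 mm in small steps while watching the wrist force, and close again.

>>> {"fn": "jog_arm", "kwargs": {
  "plan": "0 0.002 0 0 0 0 0.3;0 0.002 0 0 0 0 0.3;0 0.002 0 0 0 0 0.3;0 0.002 0 0 0 0 0.3;0 0.002 0.02 0 0 0 0.3;0 0.002 0.04 0 0 0 0.3;0 0.002 0.06 0 0 0 0.3;0 0.002 0.06 0 0 0 0.3",
  "force": 40
}}

```text
time: 5.5
tcp_pos: [650.3, -4.2, 24.3]
ee_rot: [-0.059, -3.138, 0.0]
wrist_force: [-0.2, -0.4, 0.1]
finger_gap: 59.9
finger_force: 0.0
```

```bash
python3 -c "
from h import *
s=optics.snapshot('scene');blobs(s)
cv2.imwrite('pics/g.png',cv2.resize(s['img'][180:330,150:350],None,fx=3.5,fy=3.5))
go([651,-3,26]);print(status.get_obs()['wrist_force'])"
```

```text
blue [245.4 250.2] [234, 233, 24, 36, 621] [665.3   7.8  89. ]
green [341.9 245.3] [335, 240, 14, 12, 100] [516.8  79.   19. ]
green [249.7 307.8] [241, 300, 18, 16, 151] [694.6  38.4  19. ]
orange [277.8 206.8] [276, 204, 5, 6, 18] [508. -49.  19.]
orange [177.3 256.7] [169, 250, 17, 14, 122] [ 689.3 -103.    19. ]
red [290.9 202. ] [289, 194, 7, 15, 40] [499.5 -29.5  35. ]
red [233.2 276.2] [230, 268, 9, 16, 63] [676.2  -5.6  35. ]
yellow [301.1 179.2] [292, 164, 19, 31, 451] [497. -16.  89.]
5.55 [650.9  -4.2  25. ] shift [-0.0001  0.0024 -0.002 ] turn [-0.     -0.0004 -0.0003] gap 60.12855594720055
[ 1.01291887 -0.02005375  0.8436295 ]
```

View pics/g.png

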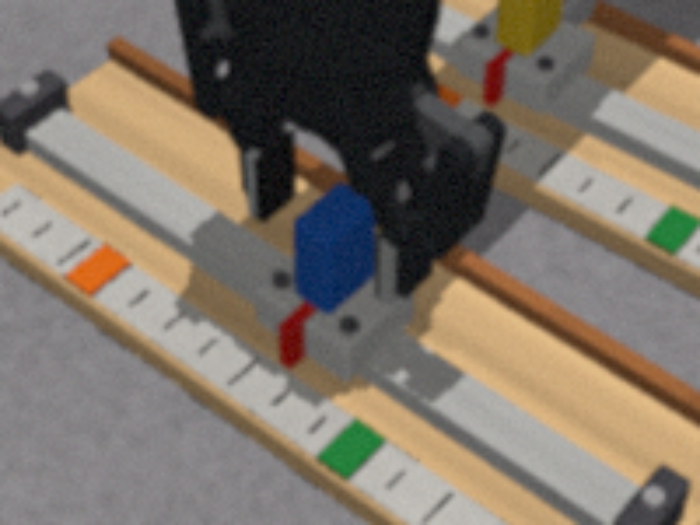

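The fingertips now straddle the grip, at crop (268,218) and (390,298), where tips at a true height of about 65 mm should appear. I close.

>>> {"fn": "jog_arm", "kwargs": {
  "plan": "0 0 0 0 0 0 0.6;0 0 0 0 0 0 1;0 0 0 0 0 0 1;0 0 0 0 0 0 1;0 0 0 0 0 0 1;0 0 0 0 0 0 1",
  "force": 40
}}

```text
time: 6.3
tcp_pos: [651.6, -4.2, 26.3]
ee_rot: [0.059, 3.14, 0.0]
wrist_force: [-2.1, 1.1, 6.4]
finger_gap: 19.1
finger_force: 40.7
```

```bash
python3 -c "
from h import *
s=optics.snapshot('scene');blobs(s)
go([652.6,40,25])"
```

```text
blue [240.5 252. ] [234, 234, 21, 35, 352] [671.7   4.6  89. ]
green [341.9 245.3] [335, 240, 14, 12, 99] [516.9  79.1  19. ]
green [249.7 307.8] [241, 301, 18, 15, 147] [694.6  38.4  19. ]
orange [277.3 207.5] [275, 204, 7, 8, 29] [509.8 -48.6  19. ]
orange [177.4 256.8] [169, 250, 18, 14, 122] [ 689.3 -102.9   19. ]
red [290.8 202.3] [289, 196, 5, 14, 37] [500.2 -29.2  35. ]
red [233.1 275.9] [230, 267, 9, 17, 73] [675.9  -6.   35. ]
yellow [301.1 179.1] [292, 164, 19, 31, 451] [496.9 -16.1  89. ]
6.35 [651.6  -4.2  26.3] shift [0.0014 0.0884 0.0027] turn [ 0.0001  0.0002 -0.0003] gap 19.21683388355801
```

The grip is held (gap 19 mm, 40 N). I slide about 44 mm along the rail (tool +y).

>>> {"fn": "jog_arm", "kwargs": {
  "plan": "0 0.012 0 0 0 0 1;0 0.025 0 0 0 0 1;0 0.038 0 0 0 0 1;0 0.051 0 0 0 0 1;0 0.064 0 0 0 0 1;0 0.077 0 0 0 0 1;0 0.088 0 0 0 0 1;0 0.088 0 0 0 0 1;0 0.088 0 0 0 0 1",
  "force": 40
}}

```text
time: 7.48
tcp_pos: [653.3, 39.0, 26.3]
ee_rot: [0.06, 3.14, -0.001]
wrist_force: [-1.9, -1.4, 5.8]
finger_gap: 19.2
finger_force: 40.9
```

```bash
python3 -c "
from h import *
s=optics.snapshot('scene');blobs(s)
cv2.imwrite('pics/i.png',cv2.resize(s['img'][180:330,150:350],None,fx=3.5,fy=3.5))
go([652.6,40,25])"
```

```text
blue [265.2 266.8] [258, 248, 17, 37, 388] [671.8  45.4  89. ]
green [341.9 245.2] [335, 240, 14, 12, 99] [516.7  79.   19. ]
green [249.8 307.7] [242, 300, 17, 16, 151] [694.3  38.5  19. ]
orange [177.3 256.8] [169, 250, 17, 14, 121] [ 689.4 -103.    19. ]
red [256.8 291.9] [254, 283, 9, 18, 72] [677.2  37.   35. ]
yellow [308.4 177. ] [306, 166, 5, 24, 64] [485.4 -10.1  89. ]
7.525 [653.2  38.9  26.3] shift [0.0014 0.0021 0.0026] turn [-0.0002  0.0002 -0.0004] gap 19.095576293442395
```

View pics/i.png

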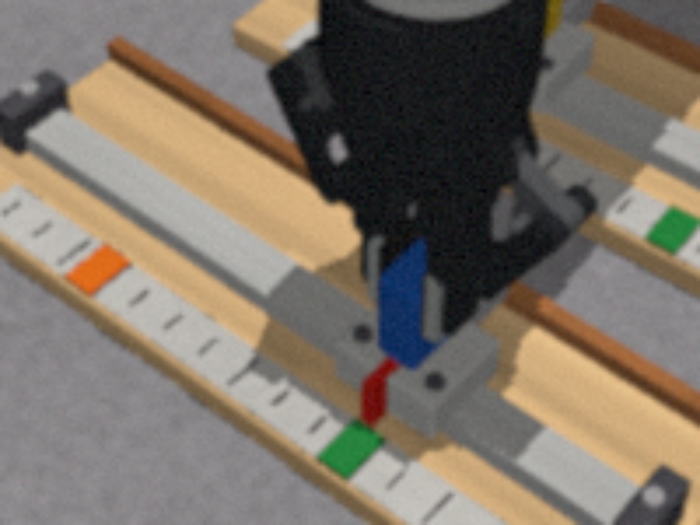

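The pointer at crop (375,395) points onto the green tile at (350,450). I let go, rise and swing left so the top camera can check.

>>> {"fn": "jog_arm", "kwargs": {
  "plan": "0 0 0 0 0 0 0.3;0 0 0 0 0 0 0.3;0 0 0 0 0 0 0.3;0 0 0 0 0 0 0.3;0 0 -0.1 0 0 0 0.3;0 0 -0.2 0 0 0 0.3;0 0 -0.3 0 0 0 0.3;0 0 -0.35 0 0 0 0.3;0 0.125 -0.35 0 0 0 0.3;0 0.25 -0.35 0 0 0 0.3;0 0.375 -0.35 0 0 0 0.3;0 0.5 -0.35 0 0 0 0.3"
}}

```text
time: 9.02
tcp_pos: [662.3, 291.4, 200.9]
ee_rot: [0.06, 3.141, 0.0]
wrist_force: [0.6, -0.4, -0.0]
finger_gap: 59.4
finger_force: 0.0
```

```bash
python3 -c "
from h import *
R['red']=((0,120,70),(6,255,255))
s=optics.snapshot('scene');blobs(s);print()
s=optics.snapshot('top');blobs(s,5)
cv2.imwrite('pics/j.png',cv2.resize(s['img'][130:310,130:370],None,fx=3.3,fy=3.3,interpolation=cv2.INTER_CUBIC))
"
```

```text
blue [269.3 265.6] [259, 248, 22, 37, 610] [666.9  48.5  89. ]
green [341.8 245.3] [335, 240, 14, 12, 98] [516.8  79.   19. ]
green [249.8 307.8] [241, 300, 18, 16, 152] [694.5  38.5  19. ]
orange [273.8 209.3] [267, 204, 15, 11, 89] [516.9 -50.7  19. ]
orange [177.3 256.7] [169, 250, 17, 14, 122] [ 689.3 -103.    19. ]
red [291.2 201.4] [288, 194, 9, 16, 63] [497.9 -29.9  35. ]
red [256.9 290.9] [253, 283, 10, 18, 90] [675.8  36.1  35. ]
yellow [301.1 178.8] [292, 164, 20, 31, 437] [496.  -16.5  89. ]

blue [226.5 168.5] [220, 160, 14, 19, 209] [648.5  37.8  89. ]
green [231.1 151.7] [228, 148, 7, 11, 54] [695.  38.  19.]
green [209.1 242.6] [206, 237, 8, 12, 83] [514.3  79.7  19. ]
orange [302. 155.] [299, 150, 7, 11, 77] [ 687.2 -103.2   19. ]
orange [276. 243.] [273, 238, 7, 11, 77] [513.8 -51.1  19. ]
red [229.2 156.9] [228, 155, 4, 4, 12] [681.   39.7  35. ]
red [263.5 252.5] [262, 249, 4, 8, 32] [496.2 -27.3  35. ]
yellow [263.5 267. ] [259, 259, 10, 17, 169] [473.9 -28.8  89. ]
```

View pics/j.png

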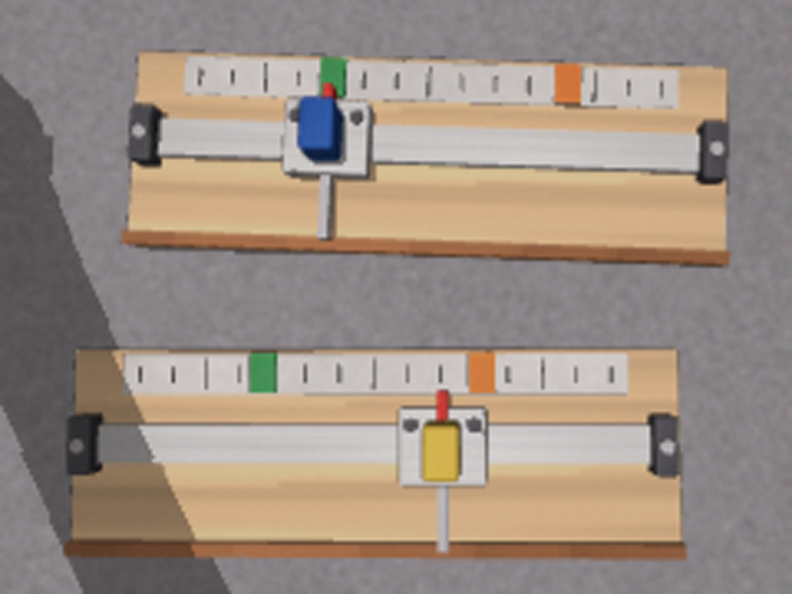

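The red pointer (328,90) sits on the green mark (333,77), within about 2 mm along the rail. The yellow stop's pixels have not moved. I hand the job in.

```bash
python3 -c "
from rig import finish_job
print(finish_job())"
```

```text
the job is handed in; nothing more can be done
None
```

The blue stop's pointer rests on its jig's green mark, within about 2 mm along the rail by the top camera; the yellow stop shows no movement, the gripper has let go and is clear, and the job is handed in (no verdict was returned).

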